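# Tare the kitchen scale with its thumbwheel

## Robot

A 6-joint arm with a two-finger parallel gripper is mounted at the origin on the work surface. World frame = base frame: x ahead of the robot, y to its left, z up, the work surface at z = 0. Lengths are in mm, angles in rad, forces in N, time in s.
With the tool pointing down it reaches from about 250 to 725 mm from the base axis. Payload 9.7 kg.
Tool frame: the origin (TCP) lies midway between the tips of the shut fingers; the grasp point (between the pads) lies 19 mm behind it; z points along the fingers, y is the line along which they close (so a half turn about z gives the same grasp; the last joint's range is limited). The gripper opens to 85 mm and grips with 20 to 120 N. Pads are 22 mm wide; open, the fingers measure 114 mm over their backs; the gripper's body (76 mm by 85 mm) begins 54 mm behind the grasp point. The pads swing forward as they close: fully open they stand 13 mm farther back than shut.
Start: joints at [1.163, 0.087, 0.176, 1.66, 0, 1.571], TCP at [218.122, 504.896, 231.284] pointing down, gripper open.
Joint ranges: [-3.13, 3.13], [-0.85, 1.81], [-1.15, 1.24], [-2.2, 2.28], [-1.44, 1.52], [-3.14, 3.14]. Speed limits (rad/s): [2.22, 2.22, 2.57, 3.14, 3.14, 3.14].

## Interface

Orientations are given as a unit quaternion [x, y, z, w].
In Python, from cell import ctrl, cams gives the robot as it stands.
- The arm moves only by the shell command python3 -m crank 'ROWS' [FORCE]. ROWS is JSON, a list of rows, each an object with "claw": the opening, from 0 (shut) to 1 (fully open); "slide": the shift along the tool's x, y, z in mm, a list of three; "delta_rot": the turn, a rotation vector about the tool's x, y, z in degrees, a list of three. In form: [{"claw": claw, "slide": [dx, dy, dz], "delta_rot": [ax, ay, az]}, ...]. A call has 1 to 8 rows; each row shifts and turns the commanded pose from where the row before left it, along the tool's axes as they then stand; what a row does not reach is not made up. A row lasts 1/8 s, in which the tool goes at most 62.5 mm and 10.7 degrees, less where a joint would pass 70% of its speed; a pose out of reach is approached as far as the arm can. A call with a gripper value outside its range is refused whole. The fingers move at their own pace and stop on an object; FORCE is the grip in N (left out, the last holds). Time passes only in rows, so rows that do not move let the fingers close. It gives the time, the measured TCP pose, the force, the opening and the grip force at its end, in the units of the state.
- ctrl.read_state(): the state, without advancing time (a new reading comes with each control period).
- cams.grab_frame(name): name is "scene" or "top" or "wrist"; returns (picture, depth): 384x512x3 uint8, red, green, blue; 384x512 float32, mm along the optical axis (not along the pixel's ray), 0 where there is no reading.
- cams.camera_info(name): a dict with "camera_matrix" (3x3 intrinsics, pixels), "origin" and "rotation" of the camera in the world. Camera axes: x right, y down, z forward; pixel columns grow to the right and rows downward; lengths in mm; the calibration is good to about 2 mm. A picture is of the moment at which its call begins: read the wrist's pose just before it. camera_info takes no time and is no camera call; for the wrist camera it gives the pose at the moment of the call.
- ctrl.close_job(): hands the job in; it is judged then, once.
Trained networks look in the newest picture that a camera, given by its name, has taken for a name from the list of things; names that differ only in an ending like _2 or _b are one class to them, and where a whole thing is asked for, a point or a joint stands for the part that bears it (a point fixed in the world has none). Each returns a list of dicts, best first, with "confidence" (0 to 1); they miss things now and then, are a little off and sometimes report something else, mostly with a low value. They report only what shows in the picture. A call takes as long as a camera call.
- cams.silhouettes(camera, target): "region" (384x512 bool, what is visible of it).
- cams.pinpoint(camera, target): "position" ([x, y, z] in mm, in the coordinates of the camera as it stood for that picture, good to about 4 mm: a listed point, or the origin of a listed thing).
The state is a dict: "clock": time; "q": joint angles; "joint_vel": joint speeds; "joint_torque": joint torques, N m; "eef_pos": TCP position; "tcp_rot": TCP orientation; "contact_force": force on the tool from outside, world axes, zero at the start; "ft_torque": the same for the moment, N m; "finger_gap": finger opening in mm; "grip_force": force on a finger pad.
Only numpy, scipy, OpenCV 4.12 (cv2) and the standard library are available. Lean on these libraries where they do the work, as an engineer would, in place of code of your own. Each camera call takes 0.05 s, during which the arm holds its last target. There are 200 camera calls.

## Task

Stand the plain cup (the one with neither handle nor lid) upright in the middle of the scale's round pan, setting it down gently, and let go. Then, with one fingertip lightly on top of the small thumbwheel in front of the dial, roll it until the dial's broad zero mark lies under the needle again, so that the cup is tared. Do not press hard on the wheel, and leave the other kitchen things where they are.

Things in the scene. Friction and masses are not known exactly. Their poses are not given: they have to be found in the camera images.
- cup: Plain straight-sided white stoneware cup, open at the top, no handle, no lid: 62 mm outer diameter, 75 mm tall, wall 5 mm, 0.15 to 0.26 kg. Origin: centre of its underside; z up. It stands upright on the counter, in one of three places that it shares with the mug and the jar.
- scale: Dial kitchen scale, white, fixed to the counter: x -120 to 80 mm (-x side roughly faces the robot), y -150 to 150, top face 50 mm high. Origin on the counter. Pan centre at x -10, y 85 mm. Dial (white disc, radius 64, flat, facing up, under a clear cover 60.5 mm high) centred at x 12, y -60. Thumbwheel at x -90, y -60. Pressing on scale or wheel with over 10 N is too much.
- pan_top (a point): Centre of the top of the round steel pan (120 mm diameter), 74 mm above the counter when empty; z up. The pan sinks on a spring as it is loaded (300 N/m): 5 to 8.5 mm under the cup.
- pan (a joint): How far the pan has sunk, m: 0 empty, stop at 0.0145 (4.35 N). It should never be driven to 0.014.
- needle_tip (a point): Point on the black needle 55 mm from the dial's centre (near its long end), 55 mm above the counter. The needle turns about the dial's vertical axis: along the scale's +x with the pan empty, and clockwise seen from above under load, 130 rad per metre of pan travel.
- zero_mark (a point): The zero mark: a broad black bar (16 by 9 mm; the other ticks are thin) on the rotating dial plate, 55 mm from the dial's centre, under the path of the needle tip. The dial plate is turned by the thumbwheel.
- wheel_slot (a point): Point above the thumbwheel's axle, level with the tops (55 mm above the counter) of the two cheeks beside it (12 mm wide, 36 long, 21 mm gap); axes as the scale's. The black knurled wheel (40 mm diameter, crown 10 mm wide, axle along scale y) stands 3.5 to 12 mm above the cheek tops: the height differs each time and is not measured: feel for it. Too low and narrow to pinch.
- wheel (a joint): Turn of the wheel, rad, -2.5 to 6 (starts -0.5 to 0.7); grows as its top rolls towards the dial (scale +x); stays where left. 1 rad (20 mm of rim) turns the dial plate and zero mark 0.4 rad clockwise from above. The wheel has a soft tyre that gives 0.2 mm per N. Turning takes 3 N along the rim: pressed under about 4 N the finger slips; over 10 N total strains it.
- mug: White mug with a handle, 72 mm diameter, 85 mm tall. Origin: centre of the underside. Leave alone.
- jar: White jar with a steel lid, 68 mm diameter, 85 mm tall. Origin: centre of the underside. Leave alone.
- shaker: Steel salt shaker, 40 mm diameter, 74 mm tall, to the right of the scale. Origin: centre of the underside. Leave alone.
- oil: Green glass bottle, 64 mm diameter, 220 mm tall, to the right of the scale, beyond the shaker. Origin: centre of the underside. Leave alone.
- bowl: White bowl, 130 mm diameter, 55 mm tall, at the back left. Origin: centre of the underside. Leave alone.
- spoon: Wooden spoon, 200 mm long, lying behind the scale. Origin: under its middle. Leave alone.
- mill: Dark wooden pepper mill, 56 mm diameter, 140 mm tall, behind the scale. Origin: centre of the underside. Leave alone.

How it is judged:
By the outcome, as a careful person would: the job done as asked, in the order asked, and still so for the second after the job is handed in, with the robot touching nothing.
It also fails if it takes over 67 s, if anything falls off the work surface, if the arm or the gripper's body presses on something with over 40 N, if the wrist force passes 120 N, or if a joint passes its speed limit or range.

## Working session

There is one attempt and no reset: what is moved stays moved. The work goes in short steps, Python scripts to look and compute and a shell command to move; the robot and the scene stay as the last step left them, time stands still between calls to the robot, and variables do not carry over. Pictures are saved under pics/ and viewed, at most 10 in all, crops included, and the job is handed in when it is done.

```bash
mkdir -p pics
cat > h.py <<'E'
import numpy as np, cv2
from cell import ctrl, cams
from scipy.spatial.transform import Rotation as R
def world(cam,p,info=None):
    i=info or cams.camera_info(cam); return np.array(i["rotation"])@np.array(p)+np.array(i["origin"])
def cloud(cam,depth,mask,info=None):
    i=info or cams.camera_info(cam);K=np.array(i["camera_matrix"])
    v,u=np.nonzero(mask&(depth>0));d=depth[v,u]
    P=np.c_[(u-K[0,2])/K[0,0]*d,(v-K[1,2])/K[1,1]*d,d]
    return P@np.array(i["rotation"]).T+np.array(i["origin"])
def proj(cam,p,info=None):
    i=info or cams.camera_info(cam);q=np.array(i["rotation"]).T@(np.array(p)-np.array(i["origin"]));q=np.array(i["camera_matrix"])@q;return q[:2]/q[2]
E
python3 - <<'E'
from h import *
np.set_printoptions(precision=1,suppress=True)
s=ctrl.read_state();print(s["clock"],s["eef_pos"],s["tcp_rot"],s["contact_force"],s["finger_gap"])
for c in ("scene","top"):
    im,d=cams.grab_frame(c);cv2.imwrite(f"pics/{c}0.png",im[:,:,::-1])
    for t in ("cup","mug","jar","scale","pan_top","zero_mark","needle_tip","wheel_slot"):
        r=cams.pinpoint(c,t);print(c,t,[(round(x["confidence"],2),world(c,x["position"]),proj(c,world(c,x["position"]))) for x in r[:3]])
E
```

```text
0.0 [218.  504.7 230.5] [ 0.2  1.  -0.  -0. ] [0.8 0.3 0.2] 85.35542036860043Traceback (most recent call last):
  File "<stdin>", line 7, in <module>
  File "h.py", line 5, in world
    i=info or cams.camera_info(cam); return np.array(i["rotation"])@np.array(p)+np.array(i["origin"])
                                            ~~~~~~~~~~~~~~~~~~~~~~~^~~~~~~~~~~~
ValueError: matmul: Input operand 1 has a mismatch in its core dimension 0, with gufunc signature (n?,k),(k,m?)->(n?,m?) (size 3 is different from 4)
```

```bash
ls -la; python3 -c "import cv2,numpy as np;a=cv2.imread('pics/scene0.png');b=cv2.imread('pics/top0.png');cv2.imwrite('pics/both.png',cv2.resize(np.vstack([a,b]),(400,600)))"
```

```text
total 16
drwxr-xr-x  3 agent agent 4096 Nov 28 22:35 .
drwxr-xr-x 23 root  root  4096 Nov 28 22:35 ..
-rw-r--r--  1 agent agent  678 Nov 28 22:35 h.py
drwxr-xr-x  2 agent agent 4096 Nov 28 22:35 pics[ WARN:0@0.016] global loadsave.cpp:275 findDecoder imread_('pics/top0.png'): can't open/read file: check file path/integrity
Traceback (most recent call last):
ValueError: all the input arrays must have same number of dimensions, but the array at index 0 has 3 dimension(s) and the array at index 1 has 2 dimension(s)
```

View pics/scene0.png

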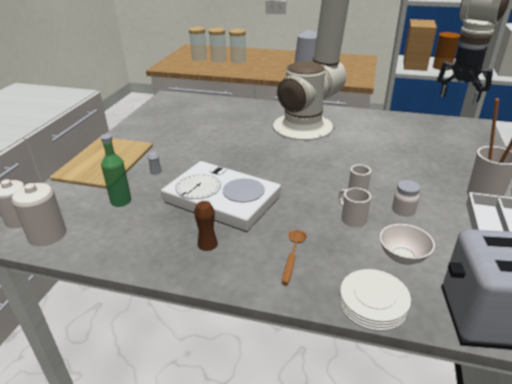

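The scene view looks back at the robot. The cup is at about (360,178), the mug at (355,207), the jar at (406,198) and the scale at (222,192), with the wheel at (218,171). The calibration rotation is a quaternion, so I'll fix the helper.

```bash
sed -i 's/np.array(i\["rotation"\])/R.from_quat(i["rotation"]).as_matrix()/g' h.py
cat > look.py <<'E'
from h import *
import sys
np.set_printoptions(precision=1,suppress=True)
def pts(cams_,ts):
    for c in cams_:
        im,d=cams.grab_frame(c)
        for t in ts:
            r=cams.pinpoint(c,t);print(c,t,[(round(x["confidence"],2),world(c,x["position"]),proj(c,world(c,x["position"]))) for x in r[:2]])
    return im,d
E
python3 - <<'E'
from look import *
print(cams.camera_info("top"),cams.camera_info("wrist"))
pts(["scene"],("cup","scale","pan_top","zero_mark","needle_tip","wheel_slot"))
im,d=pts(["top"],("cup","mug","jar","scale","pan_top","zero_mark","needle_tip","wheel_slot"))
cv2.imwrite("pics/top0.png",im[:,:,::-1])
E
```

```text
{'camera_matrix': array([[401.4,   0. , 252.9],
       [  0. , 401.4, 186.8],
       [  0. ,   0. ,   1. ]]), 'origin': array([ 373.1,  -22.5, 1093. ]), 'rotation': array([-0.7,  0.7, -0.1,  0.1])} {'camera_matrix': array([[276.1,   0. , 256.1],
       [  0. , 276.1, 194.3],
       [  0. ,   0. ,   1. ]]), 'origin': array([142. , 538.4, 373.4]), 'rotation': array([0.8, 0.5, 0.1, 0.1])}
scene cup [(0.88, array([415.5, 246.7,   2.5]), array([357.4, 189.5]))]
scene scale [(0.63, array([ 591.3, -151.1,   -2.5]), array([218.1, 204.7]))]
scene pan_top [(0.66, array([600.4, -59.2,  72.7]), array([246. , 189.5])), (0.32, array([ 771.2, -122.8,    0.1]), array([205.6, 243.9]))]
scene zero_mark [(0.97, array([ 635.2, -236.9,   53.1]), array([183.8, 193.5])), (0.53, array([570.3, 248.3,   2. ]), array([354.2, 219.1]))]
scene needle_tip [(0.37, array([ 638.6, -226.7,   58.9]), array([186.4, 193. ]))]
scene wheel_slot [(0.92, array([ 485.6, -187.1,   52.6]), array([217.3, 169.9]))]
top cup [(0.87, array([412.4, 243.8,   1.1]), array([151.9, 266.6]))]
top mug [(0.83, array([571. , 245.8,   3.8]), array([148.8, 207.9]))]
top jar [(0.82, array([487.5, 380.9,   2.7]), array([ 99.8, 242.8]))]
top scale [(0.57, array([ 586.3, -150.5,    3.4]), array([291.9, 190.1]))]
top pan_top [(0.78, array([600.6, -61.5,  73.9]), array([259.9, 182.3]))]
top zero_mark [(0.77, array([ 636.2, -232.6,   55.4]), array([322.3, 165.4]))]
top needle_tip [(0.6, array([693.7, 376.8,   0.5]), array([101. , 169.1])), (0.59, array([ 642.9, -226.6,   55.7]), array([319.8, 163.1]))]
top wheel_slot [(0.58, array([ 485.8, -188.5,   52. ]), array([312.3, 222.8]))]
```

View pics/top0.png

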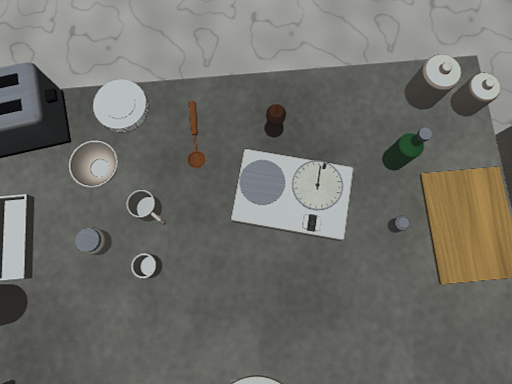

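The top view shows the cup at (143,266), the mug at (141,204), the jar at (89,240), the pan at (262,182), the dial at (318,185) with the zero mark near (324,167), and the wheel at (312,222). Next I'll refine with depth.

Run:
```python
from look import *
im,d=cams.grab_frame("top");i=cams.camera_info("top")
P=cloud("top",d,np.ones(d.shape,bool))
def band(c,r,z0,z1):
    return P[(np.hypot(*(P[:,:2]-c).T)<r)&(P[:,2]>z0)&(P[:,2]<z1)]
def circ(Q):
    c,r=cv2.minEnclosingCircle(Q[:,:2].astype(np.float32));return np.array(c),r,len(Q),np.median(Q[:,2])
print("cup rim",circ(band([414,245],60,68,85)))
print("pan",circ(band([600,-60],75,66,82)), band([600,-60],50,60,90)[:,2].mean())
S=P[(np.hypot(P[:,0]-590,P[:,1]+150)<200)&(P[:,2]>42)&(P[:,2]<80)]
print(cv2.minAreaRect(S[:,:2].astype(np.float32)))
W=band([485,-188],25,55,80);print("wheel",W.mean(0) if len(W) else 0,len(W),W[:,2].max() if len(W) else 0)
s=ctrl.read_state();r=R.from_quat(s["tcp_rot"]);print(s["clock"],s["eef_pos"],r.as_matrix())
for n,y in(("mug",[571,246]),("jar",[487,381])):print(n,circ(band(y,60,75,95)))
```

```text
cup rim (array([415.2, 248.1]), 31.332857131958008, 184, np.float64(75.50730140728393))
pan (array([602.5, -65.6]), 60.439910888671875, 1614, np.float64(75.53539616433517)) 75.53160560750622
((612.1410522460938, -156.68394470214844), (300.34759521484375, 286.32440185546875), 74.94414520263672)
wheel [ 486.4 -186.4   57.9] 140 63.70559964633071
0.95 [218.1 504.9 231.3] [[-0.9  0.4  0. ]
 [ 0.4  0.9 -0. ]
 [-0.  -0.  -1. ]]
mug (array([563.3, 240.4]), 46.32124328613281, 210, np.float64(84.74280443449624))
jar (array([490.4, 383.6]), 30.41584014892578, 482, np.float64(86.70311726420613))
```

```bash
cat > go.py <<'E'
from look import *
def to(*targets):
    s=ctrl.read_state();M=R.from_quat(s["tcp_rot"]).as_matrix();p=np.array(s["eef_pos"])
    print("t",s["clock"],"p",p,"yaw_y",np.degrees(np.arctan2(M[1,1],M[0,1])),"M22",M[2,2],"F",s["contact_force"],"gap",s["finger_gap"])
    for t in targets: t=np.array(t,float);print(t,"slide",M.T@(t-p));p=t
E
python3 - <<'E'
from go import *
to([415,248,130],[415,248,26])
pts(["scene","top"],["zero_mark","needle_tip"])
E
```

```text
t 0.95 p [218.1 504.9 231.3] yaw_y 66.63312389664333 M22 -0.9999999993414063 F [-0.1  0.6  0.4] gap 85.3591292098138
[415. 248. 130.] slide [-282.6 -157.7  101.3]
[415. 248.  26.] slide [  0.   0. 104.]
scene zero_mark [(0.88, array([ 634.2, -237.8,   52.4]), array([183.6, 193.5]))]
scene needle_tip [(0.61, array([ 639.8, -226.3,   55.4]), array([186.5, 194.2])), (0.52, array([ 773.4, -120.2,   -1.1]), array([206.3, 244.9]))]
top zero_mark [(0.61, array([ 634.6, -234. ,   57.2]), array([323. , 165.8])), (0.29, array([413.1, 245. ,  -0.8]), array([151.6, 266.3]))]
top needle_tip [(0.5, array([ 638.6, -227.2,   56.1]), array([320.2, 164.6]))]
```

```bash
python3 -m crank '[{"claw":1,"slide":[-47,-26.3,17],"delta_rot":[0,0,0]},{"claw":1,"slide":[-47,-26.3,17],"delta_rot":[0,0,0]},{"claw":1,"slide":[-47,-26.3,17],"delta_rot":[0,0,0]},{"claw":1,"slide":[-47,-26.3,17],"delta_rot":[0,0,0]},{"claw":1,"slide":[-47,-26.3,17],"delta_rot":[0,0,0]},{"claw":1,"slide":[-47,-26.3,16],"delta_rot":[0,0,0]},{"claw":1,"slide":[0,0,0],"delta_rot":[0,0,0]},{"claw":1,"slide":[0,0,0],"delta_rot":[0,0,0]}]' 30
python3 - <<'E'
from go import *
to([415.2,248,130],[415.2,248,26])
i=cams.camera_info("wrist");im,d=cams.grab_frame("wrist");cv2.imwrite("pics/w1.png",im[:,:,::-1])
P=cloud("wrist",d,np.ones(d.shape,bool),i)
Q=P[(np.hypot(P[:,0]-415,P[:,1]-248)<60)&(P[:,2]>68)&(P[:,2]<85)]
print(len(Q),cv2.minEnclosingCircle(Q[:,:2].astype(np.float32)) if len(Q) else 0)
E
```

```text
clock: 2.25
eef_pos: [414.4, 248.3, 130.5]
tcp_rot: [0.203, 0.979, 0.0, -0.0]
contact_force: [-0.1, -0.3, -0.7]
finger_gap: 85.3
grip_force: 0.0
t 2.25 p [414.4 248.3 130.5] yaw_y 66.5897409017788 M22 -0.9999999515487923 F [-0.1 -0.3 -0.7] gap 85.28116700103264
[415.2 248.  130. ] slide [-0.8  0.1  0.5]
[415.2 248.   26. ] slide [ -0.  -0. 104.]
1710 ((414.125244140625, 246.9403839111328), 31.086048126220703)
```

```bash
python3 -m crank '[{"claw":1,"slide":[0,-1,35],"delta_rot":[0,0,0]},{"claw":1,"slide":[0,0,35],"delta_rot":[0,0,0]},{"claw":1,"slide":[0,0,24],"delta_rot":[0,0,0]},{"claw":1,"slide":[0,0,10],"delta_rot":[0,0,0]},{"claw":1,"slide":[0,0,0],"delta_rot":[0,0,0]},{"claw":0.6,"slide":[0,0,0],"delta_rot":[0,0,0]},{"claw":0.5,"slide":[0,0,0],"delta_rot":[0,0,0]},{"claw":0.5,"slide":[0,0,0],"delta_rot":[0,0,0]}]' 30
```

```text
clock: 3.3
eef_pos: [414.6, 247.7, 27.7]
tcp_rot: [0.202, 0.979, 0.001, 0.001]
contact_force: [-2.1, -0.3, 6.5]
finger_gap: 60.3
grip_force: 33.3
```

```bash
python3 -m crank '[{"claw":0.5,"slide":[0,0,0],"delta_rot":[0,0,0]},{"claw":0.5,"slide":[0,0,-5],"delta_rot":[0,0,0]},{"claw":0.5,"slide":[0,0,-20],"delta_rot":[0,0,0]},{"claw":0.5,"slide":[0,0,-40],"delta_rot":[0,0,0]},{"claw":0.5,"slide":[0,0,-50],"delta_rot":[0,0,0]},{"claw":0.5,"slide":[0,0,-35],"delta_rot":[0,0,0]},{"claw":0.5,"slide":[0,0,0],"delta_rot":[0,0,0]},{"claw":0.5,"slide":[0,0,0],"delta_rot":[0,0,0]}]'
python3 - <<'E'
from go import *
to([602,-64.5,178],[602,-64.5,103])
for k in range(6):
    im,d=cams.grab_frame("wrist" if k==0 else "scene")
    if k==0: cv2.imwrite("pics/w2.png",im[:,:,::-1])
    print(ctrl.read_state()["contact_force"])
cv2.imwrite("pics/s2.png",cv2.resize(im[90:290,200:450,::-1],(750,600)))
E
```

```text
clock: 4.3
eef_pos: [413.8, 247.1, 175.3]
tcp_rot: [0.203, 0.979, -0.0, -0.0]
contact_force: [-0.2, -0.2, -2.6]
finger_gap: 60.4
grip_force: 33.6
t 4.3 p [413.8 247.1 175.3] yaw_y 66.63002532742449 M22 -0.9999992840781915 F [-0.2 -0.2 -2.6] gap 60.43529472576678
[602.  -64.5 178. ] slide [-296.4 -211.4   -2.7]
[602.  -64.5 103. ] slide [-0.1  0.1 75. ]
[ 0.1 -0.2 -2.3]
[ 0.   0.  -2.4]
[-0.1 -0.4 -2.8]
[-0.1  0.5 -2.7]
[-0.6 -0.5 -1.4]
[-0.3 -0.4 -0.9]
```

View pics/s2.png

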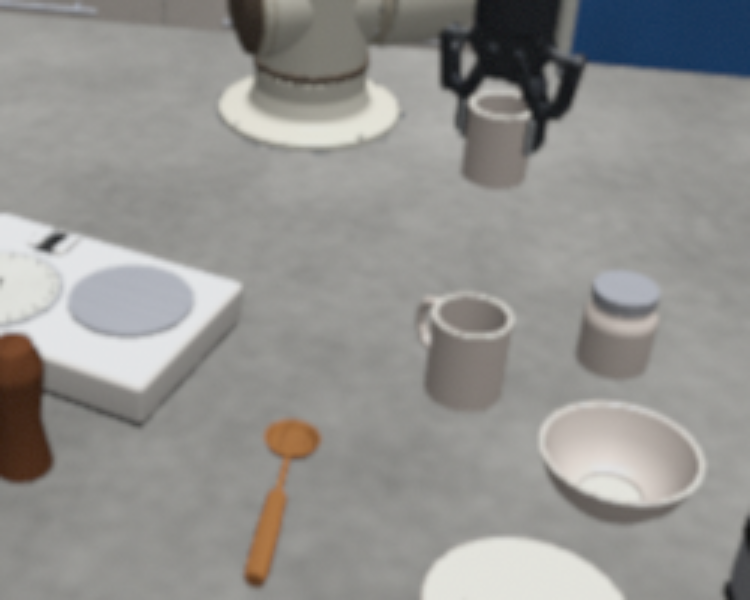

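The cup hangs upright in the gripper and the neighbours are undisturbed. Now across to a point above the pan.

```bash
python3 -m crank '[{"claw":0.5,"slide":[-20,-14,0],"delta_rot":[0,0,0]},{"claw":0.5,"slide":[-45,-32,0],"delta_rot":[0,0,0]},{"claw":0.5,"slide":[-50,-36,0],"delta_rot":[0,0,0]},{"claw":0.5,"slide":[-50,-36,0],"delta_rot":[0,0,0]},{"claw":0.5,"slide":[-50,-36,0],"delta_rot":[0,0,0]},{"claw":0.5,"slide":[-45,-32,0],"delta_rot":[0,0,0]},{"claw":0.5,"slide":[-26.4,-18.9,0],"delta_rot":[0,0,0]},{"claw":0.5,"slide":[-10,-7,0],"delta_rot":[0,0,0]}]'
python3 -m crank '[{"claw":0.5,"slide":[0,0,0],"delta_rot":[0,0,0]},{"claw":0.5,"slide":[0,0,0],"delta_rot":[0,0,0]},{"claw":0.5,"slide":[0,0,0],"delta_rot":[0,0,0]}]'
python3 - <<'E'
from go import *
i=cams.camera_info("wrist");im,d=cams.grab_frame("wrist");cv2.imwrite("pics/w3.png",im[:,:,::-1])
for t in("pan_top","wheel_slot","zero_mark","needle_tip","cup"): print(t,[(x["confidence"],world("wrist",x["position"],i)) for x in cams.pinpoint("wrist",t)[:2]])
P=cloud("wrist",d,np.ones(d.shape,bool),i)
Q=P[(np.hypot(P[:,0]-602,P[:,1]+65)<75)&(P[:,2]>67)&(P[:,2]<82)]
print("pan pts",len(Q),Q.min(0),Q.max(0),cv2.minEnclosingCircle(Q[:,:2].astype(np.float32)))
S=P[(np.hypot(P[:,0]-590,P[:,1]+150)<200)&(P[:,2]>46)&(P[:,2]<54)]
print("top",len(S),cv2.minAreaRect(S[:,:2].astype(np.float32)))
W=P[(np.hypot(P[:,0]-485,P[:,1]+188)<25)&(P[:,2]>56)&(P[:,2]<80)];print("wheel",len(W),W.min(0),W.max(0),W.mean(0))
to([602,-64.5,106])
E
```

```text
clock: 5.6
eef_pos: [602.4, -66.5, 175.3]
tcp_rot: [0.203, 0.979, -0.0, -0.001]
contact_force: [-0.6, 0.1, -2.4]
finger_gap: 60.3
grip_force: 33.5
clock: 5.98
eef_pos: [601.8, -63.7, 176.6]
tcp_rot: [0.202, 0.979, 0.0, 0.0]
contact_force: [-0.3, 0.1, -1.4]
finger_gap: 59.8
grip_force: 33.5
pan_top [(0.79, array([603.7, -66.6,  72.6]))]
wheel_slot [(0.98, array([ 488.7, -186.1,   50.9]))]
zero_mark [(0.6, array([ 639.1, -242. ,   53.6]))]
needle_tip []
cup [(0.57, array([601.3, -66.3, 150. ])), (0.44, array([ 635.3, -231.1,   55.4]))]
pan pts 7530 [ 541.6 -126.7   68.9] [649.3  -8.   76.8] ((601.2842407226562, -67.3607177734375), 59.9325065612793)
top 35719 ((569.742431640625, -146.96534729003906), (298.96392822265625, 199.1383514404297), 74.92377471923828)
wheel 463 [ 466.5 -208.7   56. ] [ 505.2 -163.9   62. ] [ 486.5 -185.8   57.9]
t 6.275 p [602.  -64.6 176.4] yaw_y 66.65115505524804 M22 -0.999999984177697 F [ 0.2 -0.  -2. ] gap 60.20076144891686
[602.  -64.5 106. ] slide [ 0.1  0.1 70.4]
```

View pics/w3.png

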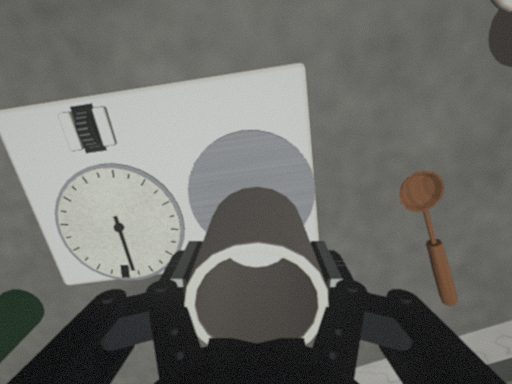

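The wrist view shows the cup held square, the pan at (252,190), the wheel at (88,128) and the zero mark at (125,271). The needle already sits a few degrees off the mark. The scale fit gives yaw −15.1°, pan at (601.5,−67.4) and wheel at (486.5,−186.7).

```bash
python3 -m crank '[{"claw":0.5,"slide":[-0.5,-2.5,10],"delta_rot":[0,0,0]},{"claw":0.5,"slide":[0,0,25],"delta_rot":[0,0,0]},{"claw":0.5,"slide":[0,0,20],"delta_rot":[0,0,0]},{"claw":0.5,"slide":[0,0,10],"delta_rot":[0,0,0]},{"claw":0.5,"slide":[0,0,5],"delta_rot":[0,0,0]},{"claw":0.5,"slide":[0,0,0],"delta_rot":[0,0,0]},{"claw":0.5,"slide":[0,0,0],"delta_rot":[0,0,0]}]'
cat > f.py <<'E'
from go import *
def force(n=8):
    F=[];Z=[]
    for k in range(n): cams.grab_frame("top"); s=ctrl.read_state(); F.append(s["contact_force"]);Z.append(s["eef_pos"])
    print("F",np.mean(F,0),"sd",np.std(F,0),"p",np.mean(Z,0),"t",s["clock"])
E
python3 -c "
from f import *
force(8)
"
```

```text
clock: 7.15
eef_pos: [601.9, -67.3, 107.1]
tcp_rot: [0.202, 0.979, 0.0, 0.001]
contact_force: [-0.1, 1.3, -1.6]
finger_gap: 60.2
grip_force: 33.5
F [-0.2 -0.  -2.2] sd [0.4 0.5 0.5] p [601.7 -67.3 106.7] t 7.55
```

Now gently down 9 mm, checking the force.

```bash
python3 -m crank '[{"claw":0.5,"slide":[0,0,2],"delta_rot":[0,0,0]},{"claw":0.5,"slide":[0,0,2],"delta_rot":[0,0,0]},{"claw":0.5,"slide":[0,0,1.5],"delta_rot":[0,0,0]},{"claw":0.5,"slide":[0,0,1.5],"delta_rot":[0,0,0]},{"claw":0.5,"slide":[0,0,1],"delta_rot":[0,0,0]},{"claw":0.5,"slide":[0,0,1],"delta_rot":[0,0,0]},{"claw":0.5,"slide":[0,0,0],"delta_rot":[0,0,0]}]'
python3 -c "
from f import *
force(8)
"
```

```text
clock: 8.43
eef_pos: [601.5, -67.3, 97.3]
tcp_rot: [0.202, 0.979, -0.0, -0.0]
contact_force: [-1.3, 0.7, -1.1]
finger_gap: 60.4
grip_force: 33.6
F [-1.2 -0.  -0.9] sd [0.5 0.5 0.4] p [601.5 -67.3  97.3] t 8.825
```

```bash
python3 -m crank '[{"claw":0.5,"slide":[0,0,1],"delta_rot":[0,0,0]},{"claw":0.5,"slide":[0,0,1],"delta_rot":[0,0,0]},{"claw":0.5,"slide":[0,0,0.8],"delta_rot":[0,0,0]},{"claw":0.5,"slide":[0,0,0],"delta_rot":[0,0,0]},{"claw":0.5,"slide":[0,0,0],"delta_rot":[0,0,0]}]'
python3 -c "
from f import *
force(6)
"
```

```text
clock: 9.45
eef_pos: [601.6, -67.3, 94.5]
tcp_rot: [0.202, 0.979, 0.0, 0.0]
contact_force: [-0.4, 0.3, 0.2]
finger_gap: 60.2
grip_force: 33.7
F [-1.1 -0.3 -0.1] sd [0.4 0.8 0.3] p [601.6 -67.3  94.5] t 9.75
```

```bash
python3 -m crank '[{"claw":0.74,"slide":[0,0,0],"delta_rot":[0,0,0]},{"claw":0.8,"slide":[0,0,0],"delta_rot":[0,0,0]},{"claw":1,"slide":[0,0,0],"delta_rot":[0,0,0]},{"claw":1,"slide":[0,0,0],"delta_rot":[0,0,0]},{"claw":1,"slide":[0,0,-10],"delta_rot":[0,0,0]},{"claw":1,"slide":[0,0,-40],"delta_rot":[0,0,0]},{"claw":1,"slide":[0,0,-50],"delta_rot":[0,0,0]},{"claw":1,"slide":[0,0,-20],"delta_rot":[0,0,0]}]'
python3 - <<'E'
from go import *
i=cams.camera_info("wrist");im,d=cams.grab_frame("wrist");cv2.imwrite("pics/w4.png",im[:,:,::-1])
print("zero",[(x["confidence"],world("wrist",x["position"],i)) for x in cams.pinpoint("wrist","zero_mark")[:2]])
print("needle",[(x["confidence"],world("wrist",x["position"],i)) for x in cams.pinpoint("wrist","needle_tip")[:2]])
P=cloud("wrist",d,np.ones(d.shape,bool),i)
Q=P[(np.hypot(P[:,0]-602,P[:,1]+65)<60)&(P[:,2]>133)&(P[:,2]<150)]
print("cup rim",len(Q),np.median(Q[:,2]),cv2.minEnclosingCircle(Q[:,:2].astype(np.float32)))
to([486.5,-186.7,200],[486.5,-186.7,75])
E
```

```text
clock: 10.75
eef_pos: [602.3, -67.4, 218.7]
tcp_rot: [0.202, 0.979, 0.0, 0.002]
contact_force: [-0.0, 0.9, -0.6]
finger_gap: 85.3
grip_force: 0.0
zero [(0.92, array([ 637.4, -240.3,   52.3]))]
needle [(0.73, array([ 648.9, -446.6,    0.3])), (0.45, array([ 602.6, -266.4,   56.9]))]
cup rim 1504 141.26307820669751 ((601.8031616210938, -66.40039825439453), 31.042190551757812)
t 10.9 p [602.1 -67.3 215.8] yaw_y 66.63574338119533 M22 -0.9999970097026523 F [ 0.8 -0.7 -1.2] gap 85.54475282304114
[ 486.5 -186.7  200. ] slide [  58.8 -155.4   15.5]
[ 486.5 -186.7   75. ] slide [  0.3  -0.1 125. ]
```

View pics/w4.png

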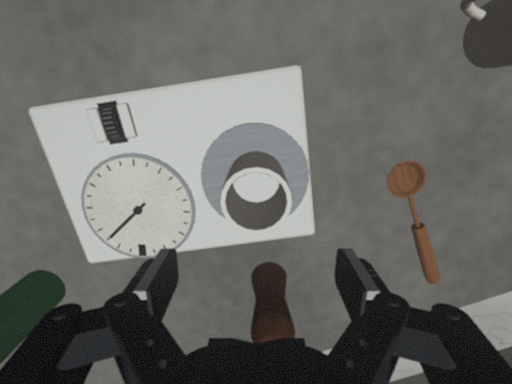

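The cup stands upright within 1 mm of the pan centre. The needle is at about −72° and the mark at about −27°, so the wheel needs roughly +1.9 rad (39 mm of rim towards the dial). I'll go over the wheel shut, with tool x along the rolling direction.

```bash
python3 -m crank '[{"claw":0,"slide":[16.4,-39.1,4],"delta_rot":[0,0,0]},{"claw":0,"slide":[16.4,-39.1,4],"delta_rot":[0,0,0]},{"claw":0,"slide":[16.4,-39.1,4],"delta_rot":[0,0,0]},{"claw":0,"slide":[16.4,-39.1,4],"delta_rot":[0,0,0]},{"claw":0,"slide":[0,0,40],"delta_rot":[0,0,-8.3]},{"claw":0,"slide":[0,0,40],"delta_rot":[0,0,0]},{"claw":0,"slide":[0,0,30],"delta_rot":[0,0,0]},{"claw":0,"slide":[0,0,10],"delta_rot":[0,0,0]}]'
python3 -m crank '[{"claw":0,"slide":[0,0,0],"delta_rot":[0,0,0]},{"claw":0,"slide":[0,0,0],"delta_rot":[0,0,0]},{"claw":0,"slide":[0,0,0],"delta_rot":[0,0,0]}]'
cat > dial.py <<'E'
from h import *
def dial(save=None):
    i=cams.camera_info("top");best=None
    im,_=cams.grab_frame("top");out=[]
    D=np.array([585.0,-213.2]);n=440
    g=np.arange(n)/2.-110
    X,Y=np.meshgrid(g,g) # warp: col->world x, row->world y ; plane z
    K=np.array(i["camera_matrix"]);Rm=R.from_quat(i["rotation"]).as_matrix()
    P=np.stack([X+D[0],Y+D[1],np.full_like(X,54.)],-1)-np.array(i["origin"]);q=P@Rm@K.T
    w=cv2.remap(im,(q[...,0]/q[...,2]).astype(np.float32),(q[...,1]/q[...,2]).astype(np.float32),cv2.INTER_CUBIC)
    if save: cv2.imwrite(save,cv2.flip(w[:,:,::-1],0))
    gray=w.mean(2)
    r=np.hypot(X,Y);a=np.degrees(np.arctan2(Y,X))
    return gray,r,a
if __name__=="__main__":
    import sys
    g,r,a=dial(sys.argv[1] if len(sys.argv)>1 else None)
    for lo,hi,n in((25,45,"needle"),(50,60,"rim")):
        m=(r>lo)&(r<hi);h=[g[m&(abs((a-t+180)%360-180)<2)].mean() for t in range(-180,180,3)]
        o=np.argsort(h)[:6];print(n,[(int(-180+3*k),int(h[k])) for k in o])
E
python3 -c "
from f import *
force(6);to([479.7,-184.9,72])
"; python3 dial.py pics/d1.png
```

```text
clock: 11.9
eef_pos: [477.6, -184.2, 75.4]
tcp_rot: [0.131, 0.991, 0.001, -0.002]
contact_force: [-0.7, 0.1, 0.0]
finger_gap: 0.0
grip_force: 0.0
clock: 12.28
eef_pos: [479.9, -185.0, 79.6]
tcp_rot: [0.131, 0.991, -0.0, 0.001]
contact_force: [0.5, -0.2, 0.7]
finger_gap: -0.3
grip_force: 0.0
F [-0.1  0.2  0. ] sd [0.3 0.4 0.3] p [ 479.6 -184.9   79. ] t 12.575
t 12.575 p [ 479.4 -184.9   78.7] yaw_y 74.93347052082486 M22 -0.9999999547988778 F [-0.3  0.7 -0.3] gap -0.10741561910334893
[ 479.7 -184.9   72. ] slide [-0.3  0.1  6.7]
needle [(-9, 34), (-6, 37), (156, 40), (-12, 41), (159, 41), (153, 43)]
rim [(-15, 35), (165, 38), (162, 40), (-18, 40), (-21, 42), (-24, 43)]
```

View pics/d1.png

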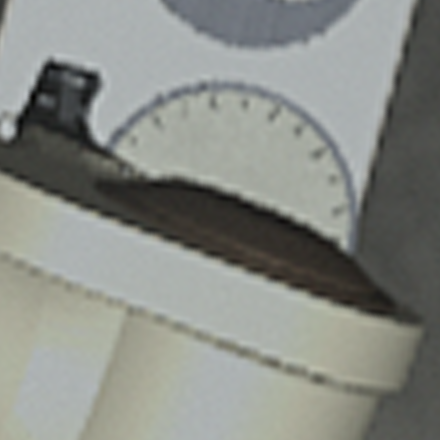

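The top view is blocked by the arm here (the dial is half hidden), so I'll use other cameras for the dial. Now feeling for the wheel.

```bash
python3 -m crank '[{"claw":0,"slide":[0,0,6],"delta_rot":[0,0,0]},{"claw":0,"slide":[0,0,4],"delta_rot":[0,0,0]},{"claw":0,"slide":[0,0,1],"delta_rot":[0,0,0]},{"claw":0,"slide":[0,0,0],"delta_rot":[0,0,0]},{"claw":0,"slide":[0,0,0.5],"delta_rot":[0,0,0]},{"claw":0,"slide":[0,0,0.5],"delta_rot":[0,0,0]},{"claw":0,"slide":[0,0,0],"delta_rot":[0,0,0]}]'; python3 -m crank '[{"claw":0,"slide":[0,0,0.5],"delta_rot":[0,0,0]},{"claw":0,"slide":[0,0,0],"delta_rot":[0,0,0]}]'; sed 's/"top"/"wrist"/g;s/\[585.0,-213.2\]/[585.0,-213.2]/' dial.py > dialw.py; python3 dialw.py pics/d2.png
```

```text
clock: 13.5
eef_pos: [479.3, -184.9, 66.5]
tcp_rot: [0.131, 0.991, -0.0, 0.0]
contact_force: [-0.1, -0.1, 1.0]
finger_gap: -0.0
grip_force: 0.0
clock: 13.75
eef_pos: [479.3, -184.8, 65.9]
tcp_rot: [0.131, 0.991, -0.0, -0.0]
contact_force: [0.2, -0.1, -0.3]
finger_gap: -0.2
grip_force: 0.0
needle [(-36, 0), (-33, 0), (-30, 0), (-27, 0), (-24, 0), (-21, 0)]
rim [(9, 0), (6, 0), (3, 0), (0, 0), (-3, 0), (-6, 0)]
```

View pics/d2.png

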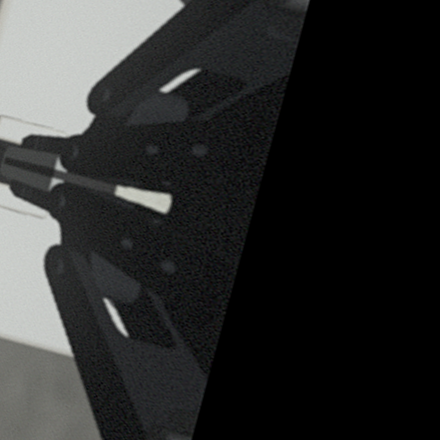

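The wrist view shows only the fingers over the wheel and no dial. I'll keep feeling downward and check the dial afterwards with the arm lifted.

```bash
python3 -m crank '[{"claw":0,"slide":[0,0,0.5],"delta_rot":[0,0,0]},{"claw":0,"slide":[0,0,0.5],"delta_rot":[0,0,0]},{"claw":0,"slide":[0,0,0],"delta_rot":[0,0,0]}]'|grep -E "eef|force"; python3 -c "
from f import *
force(3)"
```

```text
eef_pos: [479.2, -184.8, 64.9]
contact_force: [1.0, -0.2, -0.8]
grip_force: 0.0
F [ 0.2 -0.2  0.4] sd [0.4 0.2 0.3] p [ 479.3 -184.8   65. ] t 14.325
```

```bash
python3 -m crank '[{"claw":0,"slide":[0,0,0.5],"delta_rot":[0,0,0]},{"claw":0,"slide":[0,0,0],"delta_rot":[0,0,0]}]'|grep -E "eef|contact"
```

```text
eef_pos: [479.3, -184.8, 64.5]
contact_force: [-0.3, 0.2, 0.2]
```

```bash
python3 -m crank '[{"claw":0,"slide":[0,0,0.5],"delta_rot":[0,0,0]},{"claw":0,"slide":[0,0,0.5],"delta_rot":[0,0,0]},{"claw":0,"slide":[0,0,0],"delta_rot":[0,0,0]}]'|grep -E "eef|contact"
```

```text
eef_pos: [479.3, -184.8, 63.4]
contact_force: [0.1, 0.8, 0.4]
```

```bash
python3 -m crank '[{"claw":0,"slide":[0,0,0.5],"delta_rot":[0,0,0]},{"claw":0,"slide":[0,0,0.5],"delta_rot":[0,0,0]},{"claw":0,"slide":[0,0,0],"delta_rot":[0,0,0]}]'|grep -E "eef|contact"
```

```text
eef_pos: [479.3, -184.8, 62.4]
contact_force: [-0.3, -0.4, 0.5]
```

```bash
python3 -m crank '[{"claw":0,"slide":[0,0,0.5],"delta_rot":[0,0,0]},{"claw":0,"slide":[0,0,0.5],"delta_rot":[0,0,0]},{"claw":0,"slide":[0,0,0],"delta_rot":[0,0,0]}]'|grep -E "eef|contact"
```

```text
eef_pos: [479.3, -184.8, 61.4]
contact_force: [0.2, -0.9, 0.4]
```

```bash
python3 -m crank '[{"claw":0,"slide":[0,0,0.5],"delta_rot":[0,0,0]},{"claw":0,"slide":[0,0,0.5],"delta_rot":[0,0,0]},{"claw":0,"slide":[0,0,0],"delta_rot":[0,0,0]}]'|grep -E "eef|contact"
```

```text
eef_pos: [479.3, -184.8, 60.4]
contact_force: [-0.4, 0.3, 0.9]
```

```bash
python3 -m crank '[{"claw":0,"slide":[0,0,0.5],"delta_rot":[0,0,0]},{"claw":0,"slide":[0,0,0],"delta_rot":[0,0,0]}]'|grep -E "eef|contact";python3 -c "
from f import *
force(3)"
```

```text
eef_pos: [479.3, -184.8, 59.9]
contact_force: [-0.5, 0.3, 0.7]
F [ 0.4 -0.4  0.3] sd [0.4 0.5 0.3] p [ 479.3 -184.8   60. ] t 16.475
```

```bash
python3 -m crank '[{"claw":0,"slide":[0,0,0.5],"delta_rot":[0,0,0]},{"claw":0,"slide":[0,0,0.5],"delta_rot":[0,0,0]},{"claw":0,"slide":[0,0,0],"delta_rot":[0,0,0]}]'|grep -E "eef|contact"
```

```text
eef_pos: [479.4, -184.9, 59.2]
contact_force: [0.7, -0.5, 2.1]
```

```bash
python3 -m crank '[{"claw":0,"slide":[0,0,0.6],"delta_rot":[0,0,0]},{"claw":0,"slide":[0,0,0.6],"delta_rot":[0,0,0]},{"claw":0,"slide":[0,0,0],"delta_rot":[0,0,0]}]'|grep -E "eef|contact";python3 -c "
from f import *
force(3)"
```

```text
eef_pos: [479.5, -184.9, 58.2]
contact_force: [-1.7, 0.7, 6.4]
F [-0.7  0.6  5.7] sd [0.6 0.4 0.3] p [ 479.5 -184.9   58.3] t 17.375
```

```bash
python3 -m crank '[{"claw":0,"slide":[-1.5,0,0],"delta_rot":[0,0,0]},{"claw":0,"slide":[-1.5,0,0],"delta_rot":[0,0,0]},{"claw":0,"slide":[-1.5,0,0],"delta_rot":[0,0,0]},{"claw":0,"slide":[-1.5,0,0],"delta_rot":[0,0,0]}]'|grep -E "eef|contact"
```

```text
eef_pos: [484.8, -186.4, 58.1]
contact_force: [-2.6, 1.1, 6.5]
```

```bash
python3 -m crank '[{"claw":0,"slide":[-1.5,0,0],"delta_rot":[0,0,0]},{"claw":0,"slide":[-1.5,0,0],"delta_rot":[0,0,0]},{"claw":0,"slide":[-1.5,0,0],"delta_rot":[0,0,0]},{"claw":0,"slide":[-1.5,0,0],"delta_rot":[0,0,0]},{"claw":0,"slide":[-1.5,0,0],"delta_rot":[0,0,0]}]'|grep -E "eef|contact"; python3 -c "
from look import *
pts(['scene'],['zero_mark','needle_tip'])"
```

```text
eef_pos: [492.1, -188.3, 58.1]
contact_force: [-3.4, 0.9, 5.9]
scene zero_mark []
scene needle_tip []
```

```bash
python3 -m crank '[{"claw":0,"slide":[0,0,-6],"delta_rot":[0,0,0]},{"claw":0,"slide":[8,0,0],"delta_rot":[0,0,0]},{"claw":0,"slide":[8,0,0],"delta_rot":[0,0,0]},{"claw":0,"slide":[0,0,0],"delta_rot":[0,0,0]},{"claw":0,"slide":[0,0,3.5],"delta_rot":[0,0,0]},{"claw":0,"slide":[0,0,1.2],"delta_rot":[0,0,0]},{"claw":0,"slide":[0,0,1],"delta_rot":[0,0,0]},{"claw":0,"slide":[0,0,0.3],"delta_rot":[0,0,0]}]'|grep -E "clock|eef|contact"; python3 -c "
from f import *
force(3)
im,_=cams.grab_frame('scene');cv2.imwrite('pics/s3.png',cv2.resize(im[150:230,150:300,::-1],(750,400),interpolation=cv2.INTER_CUBIC))"
```

```text
clock: 19.65
eef_pos: [477.1, -184.3, 58.1]
contact_force: [-1.0, -0.8, 4.8]
F [-0.7  0.2  5.2] sd [0.1 0.5 0.8] p [ 477.1 -184.3   58.1] t 19.8
```

View pics/s3.png

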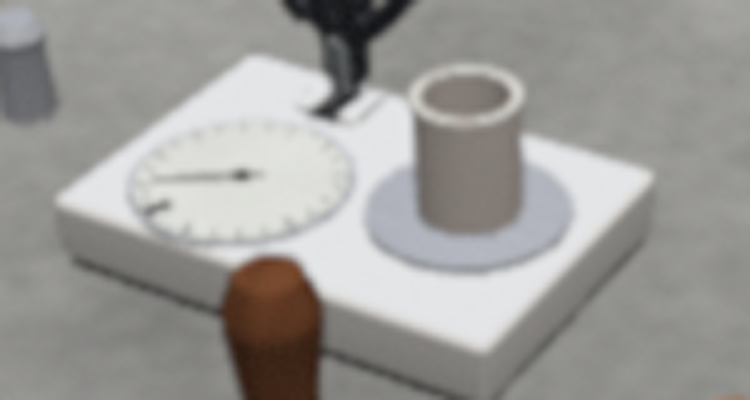

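The scene view shows the dial clearly: needle tip at (150,179), zero bar at (155,209), and the cup upright on the pan. The mark is moving the right way. Next stroke, then a measurement with a rectified scene view.

```bash
sed 's/"top"/"scene"/g' dial.py > dials.py; python3 dials.py; python3 -m crank '[{"claw":0,"slide":[-1,0,0.3],"delta_rot":[0,0,0]},{"claw":0,"slide":[-2,0,0],"delta_rot":[0,0,0]},{"claw":0,"slide":[-2,0,0],"delta_rot":[0,0,0]},{"claw":0,"slide":[-2,0,0],"delta_rot":[0,0,0]},{"claw":0,"slide":[-2,0,0],"delta_rot":[0,0,0]},{"claw":0,"slide":[-2,0,0],"delta_rot":[0,0,0]},{"claw":0,"slide":[-2,0,0],"delta_rot":[0,0,0]},{"claw":0,"slide":[-2,0,0],"delta_rot":[0,0,0]}]'|grep -E "clock|eef|contact"; python3 dials.py
```

```text
needle [(-75, 179), (-78, 180), (-72, 183), (-81, 187), (-69, 192), (-84, 196)]
rim [(-42, 140), (-39, 143), (-45, 163), (-36, 170), (-48, 189), (-33, 197)]
clock: 20.9
eef_pos: [491.2, -188.1, 57.8]
contact_force: [-3.2, 0.6, 7.9]
needle [(-75, 180), (-78, 181), (-72, 184), (-81, 188), (-69, 192), (-84, 198)]
rim [(-57, 135), (-54, 144), (-60, 148), (-51, 169), (-63, 172), (-66, 192)]
```

```bash
python3 -m crank '[{"claw":0,"slide":[0,0,-6],"delta_rot":[0,0,0]},{"claw":0,"slide":[8,0,0],"delta_rot":[0,0,0]},{"claw":0,"slide":[7.5,0,0],"delta_rot":[0,0,0]},{"claw":0,"slide":[0,0,0],"delta_rot":[0,0,0]},{"claw":0,"slide":[0,0,3.2],"delta_rot":[0,0,0]},{"claw":0,"slide":[0,0,1.2],"delta_rot":[0,0,0]},{"claw":0,"slide":[0,0,1],"delta_rot":[0,0,0]},{"claw":0,"slide":[0,0,0.4],"delta_rot":[0,0,0]}]'|grep -E "clock|eef|contact"; python3 -c "
from f import *
force(3)"
```

```text
clock: 21.95
eef_pos: [476.6, -184.1, 58.0]
contact_force: [-0.0, 0.9, 5.3]
F [-0.5  0.2  5. ] sd [0.7 0.6 0.3] p [ 476.6 -184.1   58.1] t 22.1
```

```bash
python3 -m crank '[{"claw":0,"slide":[-1,0,0.2],"delta_rot":[0,0,0]},{"claw":0,"slide":[-2,0,0],"delta_rot":[0,0,0]},{"claw":0,"slide":[-2,0,0],"delta_rot":[0,0,0]},{"claw":0,"slide":[-2,0,0],"delta_rot":[0,0,0]},{"claw":0,"slide":[-2,0,0],"delta_rot":[0,0,0]},{"claw":0,"slide":[-2,0,0],"delta_rot":[0,0,0]},{"claw":0,"slide":[-1.5,0,0],"delta_rot":[0,0,0]},{"claw":0,"slide":[0,0,0],"delta_rot":[0,0,0]}]'|grep -E "clock|eef|contact"; python3 dials.py
python3 -m crank '[{"claw":0,"slide":[0,0,-6],"delta_rot":[0,0,0]},{"claw":0,"slide":[0,0,-30],"delta_rot":[0,0,0]},{"claw":0,"slide":[50,0,-30],"delta_rot":[0,0,0]},{"claw":0,"slide":[60,0,0],"delta_rot":[0,0,0]},{"claw":0,"slide":[50,0,0],"delta_rot":[0,0,0]},{"claw":0,"slide":[0,0,0],"delta_rot":[0,0,0]},{"claw":0,"slide":[0,0,0],"delta_rot":[0,0,0]}]'|grep -E "clock|eef|contact"; python3 dial.py pics/d3.png; python3 dials.py pics/d3s.png; python3 -c "
import cv2,numpy as np
cv2.imwrite('pics/d3b.png',cv2.resize(np.hstack([cv2.imread('pics/d3.png'),cv2.imread('pics/d3s.png')])[80:360],(800,255)))"
```

```text
clock: 23.1
eef_pos: [488.4, -187.3, 57.9]
contact_force: [-2.3, 1.2, 7.0]
needle [(-75, 180), (-78, 181), (-72, 184), (-81, 188), (-69, 192), (-84, 198)]
rim [(-72, 143), (-69, 150), (-75, 161), (-66, 175), (-78, 186), (-63, 196)]
clock: 24.02
eef_pos: [334.5, -146.0, 123.8]
contact_force: [0.4, -1.1, -0.3]
needle [(-69, 61), (-66, 105), (-72, 107), (-63, 160), (-75, 165), (-159, 168)]
rim [(-69, 27), (-72, 42), (-66, 73), (-75, 129), (-129, 140), (-99, 143)]
needle [(-75, 178), (-78, 180), (-72, 183), (-81, 187), (-69, 191), (-84, 197)]
rim [(-72, 142), (-69, 149), (-75, 160), (-66, 174), (-78, 185), (-63, 194)]
```

View pics/d3b.png

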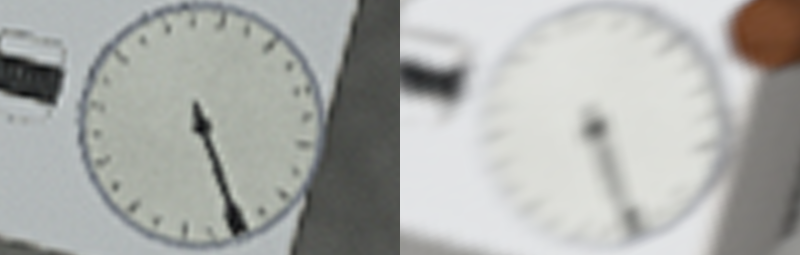

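The rectified views (top camera left, scene camera right) show the needle tip at (238,232) lying over the broad bar. I'll check the residual offset numerically.

Run:
```python
from dial import *
g=np.mean([dial()[0] for _ in range(4)],0);_,r,a=dial()
n=440;gx=np.arange(n)/2-110;X,Y=np.meshgrid(gx,gx)
w=np.clip(150-g,0,None)
m=(r<44)&(w>0)
P=np.c_[X[m],Y[m]];W=w[m];c=(P*W[:,None]).sum(0)/W.sum();C=np.cov(P.T,aweights=W);v=np.linalg.eigh(C)[1][:,1];v*=np.sign(-v[1])
print("needle dir",np.degrees(np.arctan2(v[1],v[0])))
t=np.array([-v[1],v[0]]) # ccw
along=(X-c[0])*v[0]+(Y-c[1])*v[1];off=(X-c[0])*t[0]+(Y-c[1])*t[1]
rc=-c@v
for lo in range(24,76,4):
    k=(along-rc>=lo)&(along-rc<lo+4)
    print(lo,[int(g[k&(abs(off-o)<1)].mean()) for o in range(-12,13,2)])
```

```text
needle dir -70.44934483641694
24 [172, 171, 171, 176, 159, 96, 50, 93, 166, 181, 172, 171, 171]
28 [171, 173, 176, 180, 168, 99, 55, 106, 166, 180, 175, 173, 173]
32 [171, 173, 177, 181, 170, 109, 58, 112, 172, 181, 175, 174, 173]
36 [173, 174, 175, 179, 170, 105, 58, 119, 176, 181, 172, 170, 169]
40 [172, 172, 176, 182, 179, 119, 61, 118, 183, 181, 171, 169, 169]
44 [172, 174, 179, 181, 151, 90, 47, 85, 155, 184, 179, 173, 172]
48 [174, 175, 178, 152, 97, 47, 24, 44, 110, 166, 179, 174, 172]
52 [176, 178, 178, 157, 74, 23, 28, 42, 95, 168, 189, 175, 164]
56 [174, 182, 183, 157, 76, 28, 25, 34, 87, 161, 187, 179, 170]
60 [150, 154, 157, 152, 101, 62, 78, 84, 95, 145, 162, 155, 152]
64 [145, 146, 148, 151, 146, 133, 136, 137, 133, 142, 147, 145, 143]
68 [182, 184, 183, 181, 178, 178, 179, 177, 179, 184, 184, 183, 181]
72 [181, 180, 181, 181, 181, 181, 182, 181, 181, 181, 181, 180, 181]
```

The bar is centred under the needle to within about 0.5 mm (under 1°), and the arm is clear. Handing in.

```bash
python3 -c "
from look import *
pts(['top'],['cup','mug','jar'])
print(ctrl.close_job())"
```

```text
top cup [(0.58, array([600.1, -66.1,  69.2]), array([261.6, 182.7]))]
top mug [(0.97, array([570. , 245.3,   4.1]), array([149. , 208.2])), (0.73, array([ 484.7, -189. ,   56.9]), array([312.9, 223. ]))]
top jar [(0.64, array([488.7, 384.2,   1.5]), array([ 98.7, 242.5]))]
the job is handed in; nothing more can be done
None
```

The cup is standing upright in the middle of the pan, about 1 mm off centre. I rolled the zero mark back under the needle to within about 1°, and nothing I checked was disturbed; the job is handed in at about 25 s, with no verdict returned.

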